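Make up two takeaway orders at the canteen counter

TASK

Make up the two takeaway orders: stand the red-, the black- and the green-lidded sauce pot together in a triangle on the floor of the round dark steel tray, and in the orange meal box put the yellow-lidded pot in the round well and the mandarin in the middle compartment of the same row, between the round well and the small corner compartment. Keep the pots upright and set each thing down rather than dropping it; leave the white-lidded pot where it stands.

Things in the scene. Friction and masses are not known exactly. Their poses are not given: they have to be found in the camera images.
- meal_box: Orange meal box, fixed, 200 (x) by 276 (y) by 38 mm high; origin at its underside's centre, z up. Floor and walls 3 mm. -x side to the robot within 0.3 rad. Near row (-x), from +y: round well (82 mm hole in a block, centre x -50, y 92), middle compartment (95 x 110 mm, centre x -49, y -9), small corner one (95 x 68, centre y -101); far row: two large ones, kept empty.
- round_tray: Shallow round dark-grey steel tray, fixed, left or right of the box: 132 mm across inside, 138 outside, 22 high, floor 2 mm. Origin at the centre of its underside, z up. Three pots fit in a triangle, centres 27 to 42 mm from the tray's centre (35 is best); a pot in the middle leaves no room for the others.
- mandarin: Loose mandarin, orange with a small green stalk, 52 mm across and 46 mm high, about 80 g, slightly flattened underneath. Origin at its centre, 23 mm above its underside, z up through the stalk at the start.
- pot_red: Loose sauce pot of cream-white plastic with a red screw lid, standing upright. 66 mm tall, body 44 mm across and 50 mm high, lid the top 16 mm and 47 mm across (the widest part, good to grip); about 90 g. Origin at the centre of its underside, z up out of the lid.
- pot_black: Loose sauce pot of cream-white plastic with a black screw lid, standing upright. 66 mm tall, body 44 mm across and 50 mm high, lid the top 16 mm and 47 mm across (the widest part, good to grip); about 90 g. Origin at the centre of its underside, z up out of the lid.
- pot_green: Loose sauce pot of cream-white plastic with a green screw lid, standing upright. 66 mm tall, body 44 mm across and 50 mm high, lid the top 16 mm and 47 mm across (the widest part, good to grip); about 90 g. Origin at the centre of its underside, z up out of the lid.
- pot_yellow: Loose sauce pot of cream-white plastic with a yellow screw lid, standing upright. 66 mm tall, body 44 mm across and 50 mm high, lid the top 16 mm and 47 mm across (the widest part, good to grip); about 90 g. Origin at the centre of its underside, z up out of the lid.
- pot_white: Loose sauce pot of cream-white plastic with a white screw lid, standing upright. 66 mm tall, body 44 mm across and 50 mm high, lid the top 16 mm and 47 mm across (the widest part, good to grip); about 90 g. Origin at the centre of its underside, z up out of the lid. Stays where it stands.

How it is judged (in metres and radians):
At the end, for the whole second after the job is handed in: Red, black, green pots on the tray's floor (within 48 mm of its centre); yellow pot on the well's floor (22 mm from centre in x, y); mandarin down in the middle compartment (26 mm x, 34 mm y); pots upright within 0.12 rad; all five below 0.02 m/s; white pot upright, within 20 mm of its start (horizontal distance between each of pot_red, pot_black, pot_green and round_tray below 0.048 m and z of each of pot_red, pot_black, pot_green in the frame of round_tray below 0.01 m and angle between each of pot_red, pot_black, pot_green, pot_yellow, pot_white's own z axis and vertical below 0.12 rad and linear speed of each of pot_red, pot_black, pot_green, pot_yellow, mandarin below 0.02 m/s and x of pot_yellow in the frame of meal_box between -0.072 and -0.028 m and y of pot_yellow in the frame of meal_box between 0.07 and 0.114 m and z of pot_yellow in the frame of meal_box below 0.011 m and x of mandarin in the frame of meal_box between -0.075 and -0.023 m and y of mandarin in the frame of meal_box between -0.043 and 0.025 m and z of mandarin in the frame of meal_box below 0.036 m and distance of pot_white from where it was at the start of the episode below 0.02 m); the robot touches nothing.
It fails at once if the white-lidded pot was moved from its place (distance of pot_white from where it was at the start of the episode above 0.025 m).
It fails at once if a pot was tipped over (angle between any of pot_red, pot_black, pot_green, pot_yellow, pot_white's own z axis and vertical above 0.8 rad).
It fails at once if a thing was dropped (falling free at more than 0.9 m/s, a fall of about 40 mm) ((linear speed of pot_red above 0.9 m/s and contact force between pot_red and the fingers below 0.05 N) or (linear speed of pot_black above 0.9 m/s and contact force between pot_black and the fingers below 0.05 N) or (linear speed of pot_green above 0.9 m/s and contact force between pot_green and the fingers below 0.05 N) or (linear speed of pot_yellow above 0.9 m/s and contact force between pot_yellow and the fingers below 0.05 N) or (linear speed of mandarin above 0.9 m/s and contact force between mandarin and the fingers below 0.05 N)).
It also fails if it takes over 115 s, if anything falls off the work surface, if the arm or the gripper's body presses on something with over 40 N, if the wrist force passes 120 N, or if a joint passes its speed limit or range.

ROBOT

A 6-joint arm with a two-finger parallel gripper is mounted at the origin on the work surface. World frame = base frame: x ahead of the robot, y to its left, z up, the work surface at z = 0. Lengths are in mm, angles in rad, forces in N, time in s.
With the tool pointing down it reaches from about 275 to 750 mm from the base axis. Payload 10.2 kg.
Tool frame: the origin (TCP) lies at the centre of the arm's flange, where the gripper is bolted on; the fingertips stand ctrl.tip_reach ahead of it and the grasp point (between the pads) lies 155 mm ahead of it (ctrl.tip_reach is the distance from the TCP to the fingertips, in mm); z points along the fingers, y is the direction in which the jaws open and shut (so a half turn about z gives the same grasp; the last joint's range is limited). The gripper opens to 85 mm and grips with 20 to 120 N. Pads are 22 mm wide; open, the fingers measure 114 mm over their backs; the gripper's body (76 mm by 85 mm) begins 54 mm behind the grasp point. The pads swing forward as they close: fully open they stand 13 mm farther back than shut.
Start: joints at [0.88, 0.313, 1.498, -0, 1.331, -0.223], TCP at [236.749, 468.596, 404.694] pointing down, gripper open.
Joint ranges: [-2.94, 2.94], [-0.97, 2.17], [0.19, 2.56], [-1.23, 4.37], [0.02, 3.11], [-2.88, 2.88]. Speed limits (rad/s): [2.39, 2.39, 3.01, 3.14, 3.14, 3.14].

INTERFACE

Orientations are given as a unit quaternion [w, x, y, z].
In Python, from rig import ctrl, viewer gives the robot as it stands.
- The arm moves only by the tool drive_tool, never from a script. Its argument "rows" is a list that holds one entry, the list of rows, each a list of 6 numbers: the shift along the world's x, y, z normalised to -1 to 1, where 1 is 0.1 m, then the turn, a rotation vector about the world's x, y, z normalised to -1 to 1, where 1 is 90 degrees. A call has 1 to 10 rows; each row is the pose to reach, as a shift and turn from the pose measured when the call began; what a row does not reach only later rows make up. A row lasts 1/8 s, in which the tool goes at most 62.5 mm and 10.7 degrees, less where a joint would pass 70% of its speed; a pose out of reach is approached as far as the arm can. A call with a number of a shift or a turn outside -1 to 1 is refused whole. A call with a gripper value outside its range is refused whole. "fingers" is the opening, from -1 (shut) to 1 (fully open), set as the call begins (left out, the last holds). The fingers move at their own pace and stop on an object; "force" is the grip in N (left out, the last holds). Time passes only in rows, so rows that repeat a pose let the fingers close. It gives the time, the measured TCP pose, the force and the opening at its end, in the units of the state.
- ctrl.sense(): the state, without advancing time (a new reading comes with each control period).
- viewer.capture(name): name is "scene" or "side" or "wrist"; returns the picture (420x560x3 uint8, red, green, blue); there is no depth.
- viewer.calibration(name): a dict with "mtx" (3x3 intrinsics, pixels), "extrinsics" (4x4, takes a point from camera to world coordinates). Camera axes: x right, y up, looking along -z (the intrinsics and any distortion apply to the point x, -y, -z); pixel columns grow to the right and rows downward; lengths in mm; the calibration is good to about 2 mm. A picture is of the moment at which its call begins: read the wrist's pose just before it. calibration takes no time and is no camera call; for the wrist camera it gives the pose at the moment of the call.
- ctrl.finish_job(): hands the job in, once; it reports no verdict.
The state is a dict: "time_s": time; "joints": joint angles; "dq": joint speeds; "tau": joint torques, N m; "eef_pos": TCP position; "ee_rot": TCP orientation; "force": force on the tool from outside, world axes, zero at the start; "wrist_torque": the same for the moment, N m; "grip_width": opening from 0.0 (shut) to 1.0 (fully open).
Only numpy, scipy, OpenCV 4.12 (cv2) and the standard library are available. Lean on these libraries where they do the work, as an engineer would, in place of code of your own. Each camera call takes 0.05 s, during which the arm holds its last target.

## Working session

There is one attempt and no reset: what is moved stays moved. The work goes in short steps, Python scripts to look and compute and a tool call to move; the robot and the scene stay as the last step left them, time stands still between calls to the robot, and variables do not carry over. Pictures are saved under pics/ and viewed, and the job is handed in when it is done.

Besides the shell and the picture viewer there is one more tool, called after "Call:" as a command line: name --argument value ..., lists and objects as JSON in quotes. drive_tool: Moves the arm, as the interface text tells. Scaled input: -1 to 1 covers 0.1 m each way for a shift and 90 degrees each way for a turn. Its arguments: {"type":"object","properties":{"rows":{"type":"array","items":{"type":"array","items":{"type":"array","items":{"type":"number"}}}},"fingers":{"type":"number"},"force":{"type":"number"}},"required":["rows"]}

```bash
ls; mkdir -p pics
python3 - <<'E'
from rig import ctrl, viewer
import cv2
print(ctrl.sense(), ctrl.tip_reach)
for n in ["scene","side","wrist"]:
    c=viewer.calibration(n); print(n,c)
    cv2.imwrite(f"pics/{n}0.png",viewer.capture(n)[:,:,::-1])
E
```

```text
pics
{'time_s': 0.0, 'joints': array([ 8.79633733e-01,  3.13453451e-01,  1.49844435e+00,  1.31146727e-05,
        1.33096333e+00, -2.23381936e-01]), 'dq': array([ 0.00082618,  0.00243289, -0.00124402,  0.00025257, -0.0019515 ,
        0.00064199]), 'tau': array([ 1.52182333e-04, -4.12252772e+01, -2.59751880e+01, -1.68426350e-04,
        3.95067211e-03,  1.95591878e-05]), 'eef_pos': array([236.70395237, 468.57088488, 404.13042494]), 'ee_rot': array([-2.85732392e-04,  2.31765144e-01,  9.72771564e-01, -5.66265780e-04]), 'force': array([1.02424888, 0.06103182, 0.55348657]), 'wrist_torque': array([ 0.00490252, -0.02650243,  0.01473036]), 'grip_width': 0.9977181437431046} 173.4
scene {'mtx': array([[417.08225116,   0.        , 280.73987929],
       [  0.        , 417.08225116, 216.67896508],
       [  0.        ,   0.        ,   1.        ]]), 'extrinsics': array([[ 7.93234518e-01, -3.52645463e-01,  4.96407269e-01,
         1.06068288e+03],
       [ 6.08510459e-01,  4.88842136e-01, -6.25098702e-01,
        -5.59724689e+02],
       [-2.22265687e-02,  7.97918883e-01,  6.02354908e-01,
       
[... 454 characters left out ...]
2],
       [ 7.38339410e-03,  8.11408612e-01,  5.84432673e-01,
         6.74585694e+02],
       [ 0.00000000e+00,  0.00000000e+00,  0.00000000e+00,
         1.00000000e+00]])}
wrist {'mtx': array([[297.7440611 ,   0.        , 281.1149084 ],
       [  0.        , 297.7440611 , 209.83044743],
       [  0.        ,   0.        ,   1.        ]]), 'extrinsics': array([[ 4.51368765e-01, -8.57654951e-01, -2.46361975e-01,
         1.74168035e+02],
       [ 8.92336804e-01,  4.33476782e-01,  1.25828887e-01,
         4.99870760e+02],
       [-1.12557200e-03, -2.76633087e-01,  9.60974957e-01,
         3.72277702e+02],
       [ 0.00000000e+00,  0.00000000e+00,  0.00000000e+00,
         1.00000000e+00]])}
```

View pics/scene0.png

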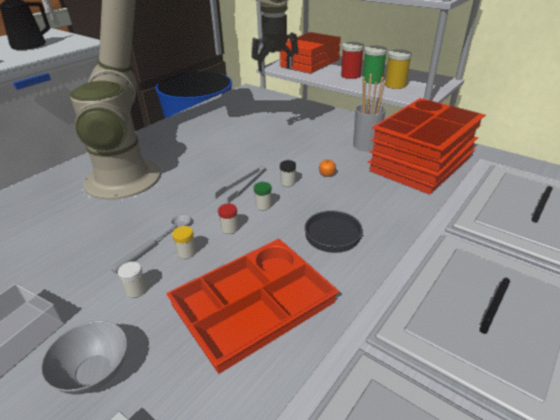

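View pics/side0.png

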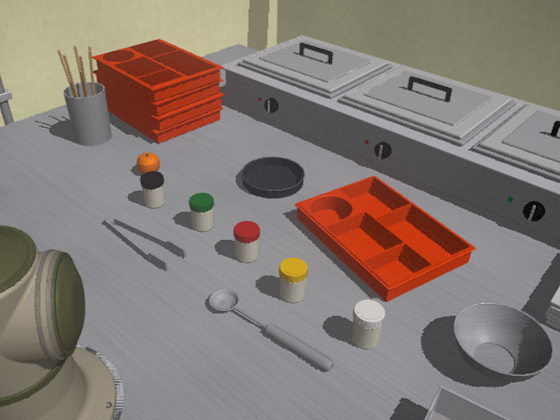

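View pics/wrist0.png

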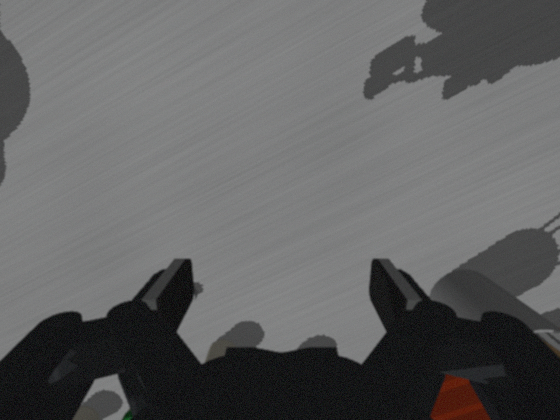

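```bash
cat > h.py <<'E'
import numpy as np, cv2
from rig import ctrl, viewer
def ray(cal,u,v):
    K=cal["mtx"];E=cal["extrinsics"]
    d=np.array([(u-K[0,2])/K[0,0],-(v-K[1,2])/K[1,1],-1.])
    return E[:3,3],E[:3,:3]@d
def onz(cal,u,v,z):
    o,d=ray(cal,u,v); t=(z-o[2])/d[2]; return o+t*d
def tri(c1,p1,c2,p2):
    o1,d1=ray(c1,*p1);o2,d2=ray(c2,*p2)
    d1=d1/np.linalg.norm(d1);d2=d2/np.linalg.norm(d2)
    s=np.linalg.lstsq(np.c_[d1,-d2],o2-o1,rcond=None)[0]
    a=o1+s[0]*d1;b=o2+s[1]*d2
    return (a+b)/2,np.linalg.norm(a-b)
def proj(cal,P):
    E=cal["extrinsics"];K=cal["mtx"]
    p=E[:3,:3].T@(np.asarray(P,float)-E[:3,3]); return K[0,0]*p[0]/-p[2]+K[0,2],K[1,1]*p[1]/p[2]+K[1,2]
rng={'red':((0,3),(170,180)),}
def lid(img,col,box):
    x0,y0,x1,y1=box
    hsv=cv2.cvtColor(img,cv2.COLOR_RGB2HSV); H,S,V=[hsv[...,i].astype(int) for i in range(3)]
    m={'red':((H<4)|(H>170))&(S>150),'green':(H>50)&(H<85)&(S>120),'yellow':(H>18)&(H<32)&(S>170),
       'black':(V<70),'orange':(H>=4)&(H<16)&(S>150),'box':((H<9)|(H>175))&(S>150)}[col]
    k=np.zeros(m.shape,np.uint8);k[y0:y1,x0:x1]=m[y0:y1,x0:x1]
    n,l,st,c=cv2.connectedComponentsWithStats(k)
    i=1+np.argmax(st[1:,4]); return c[i],st[i],(l==i).astype(np.uint8)
E
python3 - <<'E'
from h import *
S=viewer.calibration("scene");D=viewer.calibration("side")
a=cv2.imread("pics/scene0.png")[:,:,::-1].copy();b=cv2.imread("pics/side0.png")[:,:,::-1].copy()
B={'red':((210,195,250,235),(225,215,270,265)),'green':((245,175,280,212),(180,185,225,232)),'yellow':((165,220,205,262),(270,250,320,305)),'black':((272,155,305,188),(135,165,170,210)),'orange':((312,152,345,182),(130,145,166,178))}
for k,(x,y) in B.items():
    c1,s1,_=lid(a,k,x);c2,s2,_=lid(b,k,y)
    z=23 if k=='orange' else 60
    print(k,c1.round(1),s1,c2.round(1),s2,*[np.round(q,1) for q in tri(S,c1,D,c2)],onz(S,*c1,z).round(1),onz(D,*c2,z).round(1))
for nm,im,cal,bx,tb in (("s",a,S,(160,230,345,365),(295,200,370,262)),("d",b,D,(285,165,480,305),(235,150,312,202))):
    _,_,m=lid(im,'box',bx)
    cn=max(cv2.findContours(m,cv2.RETR_EXTERNAL,cv2.CHAIN_APPROX_NONE)[0],key=len)
    h=cv2.approxPolyDP(cv2.convexHull(cn),2.0,True)[:,0]
    print(nm,"hull",[(tuple(int(q) for q in p),onz(cal,*p,38).round(0)[:2].tolist(),onz(cal,*p,0).round(0)[:2].tolist()) for p in h])
    _,st,m=lid(im,'black',tb); print(st)
    cn=max(cv2.findContours(m,cv2.RETR_EXTERNAL,cv2.CHAIN_APPROX_NONE)[0],key=len)[:,0].astype(float)
    e=cv2.fitEllipse(cn.astype(np.float32)); print(e, onz(cal,*e[0],22).round(1))
    x0,y0,x1,y1=bx; cv2.imwrite(f"pics/box_{nm}.png",cv2.resize(im[y0:y1,x0:x1,::-1],None,fx=4,fy=4,interpolation=2))
    x0,y0,x1,y1=tb; cv2.imwrite(f"pics/tray_{nm}.png",cv2.resize(im[y0:y1,x0:x1,::-1],None,fx=6,fy=6,interpolation=2))
E
```

```text
red [227.  210.6] [219 204  17  14 195] [247.  230.7] [234 221  25  22 388] [437.9  11.5  59.2] 0.1 [438.7  10.8  60. ] [437.1  10.7  60. ]
green [262.  188.1] [255 183  15  12 144] [201.4 199.7] [190 193  23  14 249] [444.4 140.8  60.9] 3.1 [444.6 139.5  60. ] [446.4 144.2  60. ]
yellow [182.1 234.1] [173 226  19  17 245] [293.6 269. ] [280 258  27  24 508] [ 417.1 -116.8   59.3] 0.5 [ 417.7 -117.    60. ] [ 416.4 -117.6   60. ]
black [287.6 165.9] [281 161  14  11 135] [151.5 179.8] [141 172  23  17 331] [427.1 276.6  56.8] 0.2 [430.3 272.4  60. ] [424.2 272.1  60. ]
orange [327.  167.6] [320 160  15  16 197] [147.8 162.5] [137 153  22  20 348] [494.9 383.6  23.7] 1.1 [494.7 383.6  23. ] [496.  385.6  23. ]
s hull [((338, 291), [788.0, -38.0], [772.0, -6.0]), ((333, 302), [795.0, -69.0], [779.0, -39.0]), ((232, 364), [730.0, -288.0], [710.0, -272.0]), ((211, 362), [698.0, -307.0], [676.0, -292.0]), ((167, 295), [517.0, -251.0], [484.0, -232.0]), ((168, 292), [512.0, -244.0], [479.0, -225.0]), ((278, 239), [591.0, 19.0], [562.0, 54.0])]
[ 306  212   55   40 1699]
((332.87994384765625, 231.45675659179688), (39.036224365234375, 55.299015045166016), 94.84213256835938) [669.7 135.1  22. ]
d hull [((295, 204), [584.0, 20.0], [626.0, 53.0]), ((374, 176), [781.0, -38.0], [834.0, -8.0]), ((475, 248), [702.0, -307.0], [750.0, -293.0]), ((466, 262), [655.0, -313.0], [701.0, -299.0]), ((386, 301), [478.0, -261.0], [514.0, -244.0]), ((297, 217), [554.0, -11.0], [593.0, 21.0])]
[ 242  157   62   41 1923]
((272.5122375488281, 177.30528259277344), (39.86798095703125, 61.99820327758789), 89.56472778320312) [645.4 135.9  22. ]
```

```bash
python3 -c "
import cv2,numpy as np
a=cv2.imread('pics/box_s.png');b=cv2.imread('pics/box_d.png');print(a.shape,b.shape)"
```

```text
(540, 740, 3) (560, 780, 3)
```

View pics/box_s.png

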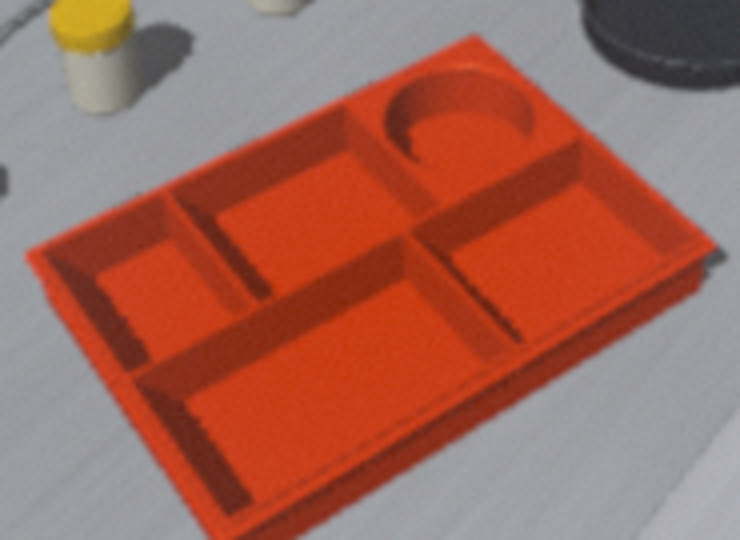

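View pics/tray_s.png

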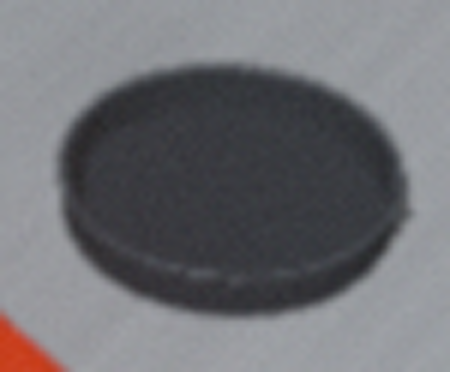

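Run:
```python
from h import *
from scipy.optimize import least_squares
S=viewer.calibration("scene");D=viewer.calibration("side")
a=cv2.imread("pics/scene0.png")[:,:,::-1].copy();b=cv2.imread("pics/side0.png")[:,:,::-1].copy()
for nm,im,cal,tb in (("s",a,S,(295,200,370,262)),("d",b,D,(235,150,312,202))):
    _,st,m=lid(im,'black',tb)
    cn=max(cv2.findContours(m,cv2.RETR_EXTERNAL,cv2.CHAIN_APPROX_NONE)[0],key=len)[:,0].astype(float)
    y=st[1]+0.35*st[3]; up=cn[cn[:,1]<y]
    P=np.array([onz(cal,*p,22)[:2] for p in up])
    r=least_squares(lambda q:np.hypot(*(P-q[:2]).T)-69.5,[655,135],loss='soft_l1',f_scale=2); print("tray",nm,r.x.round(1),np.abs(r.fun).max().round(1))
out=[]
for nm,im,bx in (("s",a,(245,150,310,215)),("d",b,(130,160,230,240)),("d",b,(340,290,395,355)),("s",a,(110,255,155,305))):
    x0,y0,x1,y1=bx; out.append(cv2.resize(im[y0:y1,x0:x1,::-1],(390,290),interpolation=cv2.INTER_NEAREST))
cv2.imwrite("pics/lids.png",np.vstack([np.hstack(out[:2]),np.hstack(out[2:])]))
```

```text
tray s [664.6 142.7] 2.5
tray d [656.9 145. ] 3.6
```

View pics/lids.png

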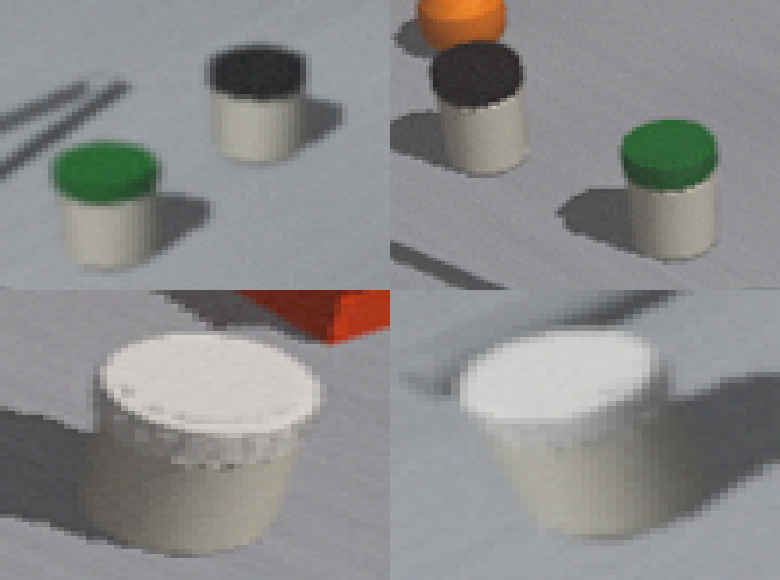

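Call:
drive_tool --rows '[[[0.5, -0.15, -0.5, 0, 0, 0.06], [1, -0.3, -1, 0, 0, 0.117], [1, -0.3, -1, 0, 0, 0.117]]]' --fingers 1 --force 30

```text
time_s: 0.52
eef_pos: [338.2, 437.5, 301.6]
ee_rot: [-0.002, 0.143, 0.99, -0.002]
force: [-0.6, -0.2, 0.8]
grip_width: 0.998
```

Call:
drive_tool --rows '[[[0.5, -0.2, 0, 0, 0, 0], [1, -0.4, 0, 0, 0, 0], [1, -0.4, 0, 0, 0, 0]]]'

```text
time_s: 0.9
eef_pos: [440.5, 396.4, 302.0]
ee_rot: [-0.001, 0.145, 0.989, -0.002]
force: [-0.9, 0.6, 0.4]
grip_width: 1.001
```

Call:
drive_tool --rows '[[[0.3, -0.08, 0, 0, 0, 0], [0.55, -0.12, 0, 0, 0, 0], [0.55, -0.12, 0, 0, 0, 0]]]'

```text
time_s: 1.27
eef_pos: [495.5, 384.7, 302.3]
ee_rot: [-0.001, 0.145, 0.989, -0.001]
force: [-0.0, -0.3, 1.1]
grip_width: 1.001
```

```bash
cat > look.py <<'E'
from h import *
import sys
n=sys.argv[1]
c=viewer.calibration("wrist"); im=viewer.capture("wrist"); cv2.imwrite(f"pics/{n}.png",im[:,:,::-1])
s=ctrl.sense();print(s["time_s"],s["eef_pos"].round(1))
for a in sys.argv[2:]:
    x,y,z=map(float,a.split(",")); print(a,np.round(proj(c,(x,y,z)),1))
np.savez(f"pics/{n}.npz",mtx=c["mtx"],extrinsics=c["extrinsics"])
E
python3 look.py w1 495,384,23
```

```text
1.325 [494.7 385.  302.2]
495,384,23 [281.6 208.4]
```

View pics/w1.png

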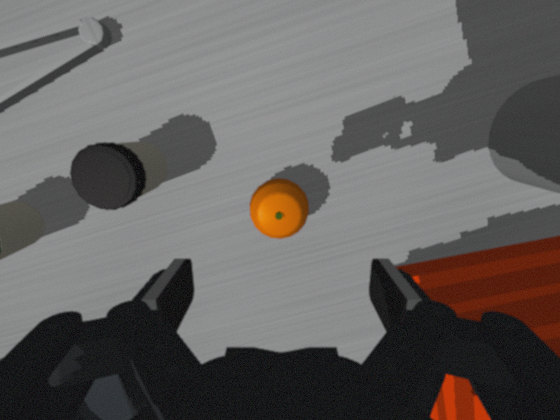

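Run:
```python
from h import *
D=viewer.calibration("side");S=viewer.calibration("scene")
for p in ((163,137),(100,95),(112,112)): print(p,onz(D,*p,0).round(0))
for p in ((373,170),(374,135)): print(p,onz(S,*p,0).round(0))
w=np.load("pics/w1.npz")
for p in ((400,265),(415,280)): print(p,onz(w,*p,0).round(0),onz(w,*p,130).round(0))
c,s,_=lid(cv2.imread("pics/w1.png")[:,:,::-1].copy(),'orange',(230,160,330,250));print(c,onz(w,*c,23).round(1))
c,s,_=lid(cv2.imread("pics/w1.png")[:,:,::-1].copy(),'black',(60,130,150,220));print(c,onz(w,*c,63).round(1))
```

```text
(163, 137) [621. 491.   0.]
(100, 95) [657. 827.   0.]
(112, 112) [616. 707.   0.]
(373, 170) [598. 487.   0.]
(374, 135) [488. 705.   0.]
(400, 265) [591. 478.   0.] [513. 443. 130.]
(415, 280) [612. 490.   0.] [524. 449. 130.]
[280.71910646 207.29990494] [493.8 383.6  23. ]
[108.12518892 175.16926952] [425.9 277.6  63. ]
```

Call:
drive_tool --rows '[[[0, -0.01, -0.5, 0, 0, 0], [0, -0.01, -0.9, 0, 0, 0], [0, -0.01, -0.9, 0, 0, 0]]]'

```text
time_s: 1.7
eef_pos: [492.9, 384.5, 210.2]
ee_rot: [-0.004, 0.144, 0.989, -0.003]
force: [-0.1, 0.3, 0.0]
grip_width: 1.002
```

Call:
drive_tool --rows '[[[0, 0, -0.2, 0, 0, 0], [0, 0, -0.32, 0, 0, 0], [0, 0, -0.32, 0, 0, 0]]]'

```text
time_s: 2.08
eef_pos: [492.7, 384.5, 177.6]
ee_rot: [-0.004, 0.144, 0.99, -0.004]
force: [0.4, 0.5, 0.6]
grip_width: 1.006
```

Call:
drive_tool --rows '[[[0, 0, 0, 0, 0, 0], [0, 0, 0, 0, 0, 0], [0, 0, 0, 0, 0, 0], [0, 0, 0, 0, 0, 0], [0, 0, 0, 0, 0, 0], [0, 0, 0, 0, 0, 0]]]' --fingers -1 --force 25

```text
time_s: 2.82
eef_pos: [492.9, 384.5, 178.5]
ee_rot: [-0.004, 0.144, 0.99, -0.003]
force: [-1.4, -1.1, 5.8]
grip_width: 0.588
```

Call:
drive_tool --rows '[[[0, 0, 0.2, 0, 0, 0], [0, 0, 0.5, 0, 0, 0], [0, 0, 0.8, 0, 0, 0], [0, 0, 1, 0, 0, 0], [0, 0, 1, 0, 0, 0]]]'

```text
time_s: 3.45
eef_pos: [493.0, 384.7, 280.9]
ee_rot: [-0.002, 0.144, 0.99, -0.002]
force: [-0.3, -0.3, -1.3]
grip_width: 0.585
```

Call:
drive_tool --rows '[[[0.1, -0.3, 0.1, 0, 0, 0], [0.15, -0.65, 0.15, 0, 0, 0], [0.2, -1, 0.2, 0, 0, 0]]]'

```text
time_s: 3.82
eef_pos: [512.9, 283.6, 300.2]
ee_rot: [-0.002, 0.144, 0.99, -0.002]
force: [1.1, -0.1, -0.1]
grip_width: 0.59
```

Call:
drive_tool --rows '[[[0.1, -0.35, 0, 0, 0, 0], [0.15, -0.7, 0, 0, 0, 0], [0.2, -1, 0, 0, 0, 0]]]'

```text
time_s: 4.2
eef_pos: [532.8, 182.2, 299.5]
ee_rot: [-0.003, 0.145, 0.989, -0.003]
force: [0.3, 0.2, -1.1]
grip_width: 0.59
```

Call:
drive_tool --rows '[[[0.1, -0.35, 0, 0, 0, 0], [0.15, -0.7, 0, 0, 0, 0], [0.2, -1, 0, 0, 0, 0]]]'

```text
time_s: 4.58
eef_pos: [552.8, 81.0, 298.8]
ee_rot: [-0.004, 0.145, 0.989, -0.003]
force: [-0.1, -0.1, -0.4]
grip_width: 0.582
```

Call:
drive_tool --rows '[[[0.1, -0.35, 0, 0, 0, 0], [0.15, -0.7, 0, 0, 0, 0], [0.2, -1, 0, 0, 0, 0]]]'

```text
time_s: 4.95
eef_pos: [572.7, -20.3, 298.0]
ee_rot: [-0.005, 0.145, 0.989, -0.003]
force: [-0.1, -0.3, -0.3]
grip_width: 0.585
```

```bash
python3 look.py w2 624,-40,38 596.5,-137,3 661,144,22; python3 -c "
from rig import ctrl;s=ctrl.sense();print(s['grip_width'],s['ee_rot'])"
```

```text
5.0 [573.2 -23.3 298. ]
624,-40,38 [278.6 278.9]
596.5,-137,3 [175.2 262.3]
661,144,22 [490.  252.9]
0.5808592116296547 [-0.00408148  0.14609086  0.98925771 -0.00316094]
```

View pics/w2.png

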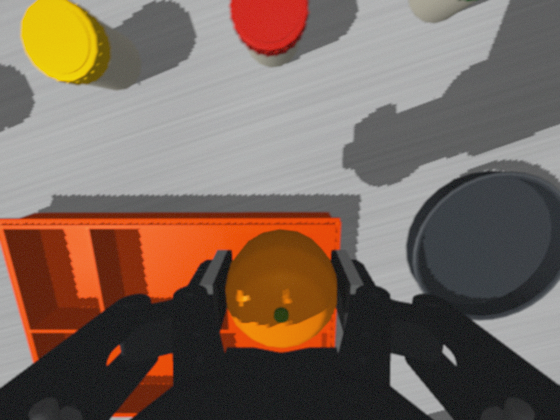

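Run:
```python
from h import *
from scipy.optimize import least_squares
w=np.load("pics/w2.npz");im=cv2.imread("pics/w2.png")[:,:,::-1].copy()
for p in ((340,219),(2,221),(92,228),(146,228)): print(p,onz(w,*p,38).round(1))
g=cv2.cvtColor(im,cv2.COLOR_RGB2GRAY)
o=cv2.resize(im[160:330,395:560,::-1],None,fx=3.5,fy=3.5,interpolation=2);cv2.imwrite("pics/t2.png",o)
# radius from candidates: profile
m=(g<75).astype(np.uint8)*0+((g<80)).astype(np.uint8)
k=np.zeros_like(m);k[165:325,400:560]=m[165:325,400:560]
n,l,st,c=cv2.connectedComponentsWithStats(k);i=1+np.argmax(st[1:,4]);print(st[i])
cn=max(cv2.findContours((l==i).astype(np.uint8),cv2.RETR_EXTERNAL,cv2.CHAIN_APPROX_NONE)[0],key=len)[:,0].astype(float)
lo=cn[(cn[:,1]>250)&(cn[:,0]<556)&(cn[:,0]>402)]
P=np.array([onz(w,*p,22)[:2] for p in lo])
r=least_squares(lambda q:np.hypot(*(P-q[:2]).T)-69,[655,135],loss='soft_l1',f_scale=2);print(r.x,len(lo),np.abs(r.fun).mean())
```

```text
(340, 219) [586.8  22.7  38. ]
(2, 221) [ 510.3 -240.    38. ]
(92, 228) [ 536.7 -172.4   38. ]
(146, 228) [ 549.3 -130.2   38. ]
[  400   171   160   154 19521]
[663.31634095 141.66148353] 286 5.552250467978328
```

View pics/t2.png

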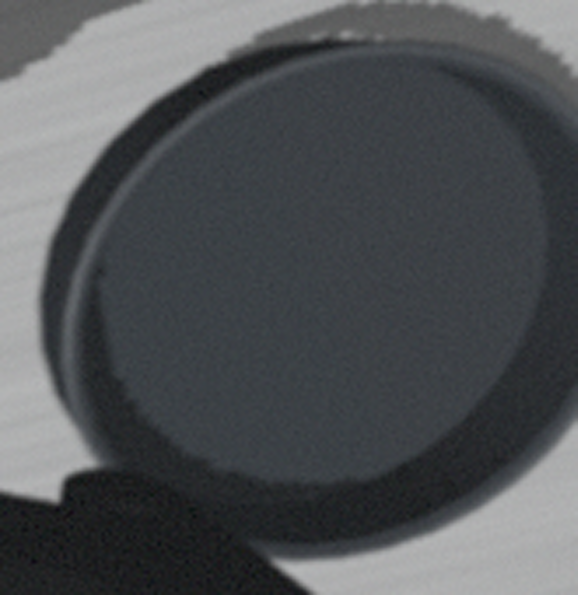

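Call:
drive_tool --rows '[[[0.1, -0.35, 0, 0, 0, 0], [0.15, -0.7, 0, 0, 0, 0], [0.2, -1, 0, 0, 0, 0], [0.2, -1, 0, 0, 0, 0]]]'

```text
time_s: 5.5
eef_pos: [593.0, -124.8, 297.2]
ee_rot: [-0.005, 0.147, 0.989, -0.003]
force: [-0.4, 0.7, -1.4]
grip_width: 0.589
```

Call:
drive_tool --rows '[[[0.03, -0.1, -0.2, 0, 0, 0], [0.03, -0.1, -0.5, 0, 0, 0], [0.03, -0.1, -0.8, 0, 0, 0], [0.03, -0.1, -0.8, 0, 0, 0]]]'

```text
time_s: 6.0
eef_pos: [595.3, -134.2, 213.9]
ee_rot: [-0.008, 0.147, 0.989, -0.002]
force: [-0.4, 0.5, -0.8]
grip_width: 0.586
```

```bash
python3 look.py w3 623,-37.5,38 595.5,-135,3
python3 - <<'E'
from h import *
cv2.imwrite("pics/s3.png",cv2.resize(viewer.capture("side")[120:320,240:500,::-1],None,fx=3,fy=3,interpolation=2))
E
```

```text
6.05 [ 595.9 -134.4  216. ]
623,-37.5,38 [474.3 263.6]
595.5,-135,3 [282.6 242.4]
```

View pics/w3.png

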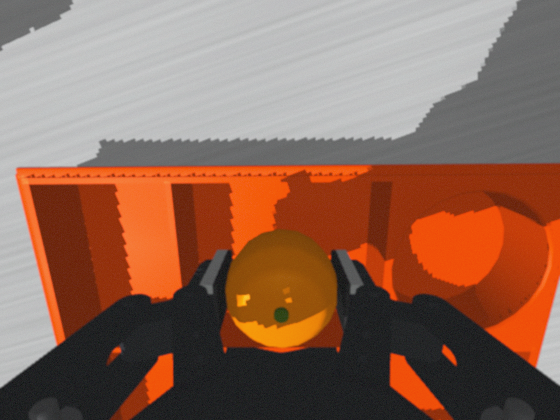

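View pics/s3.png

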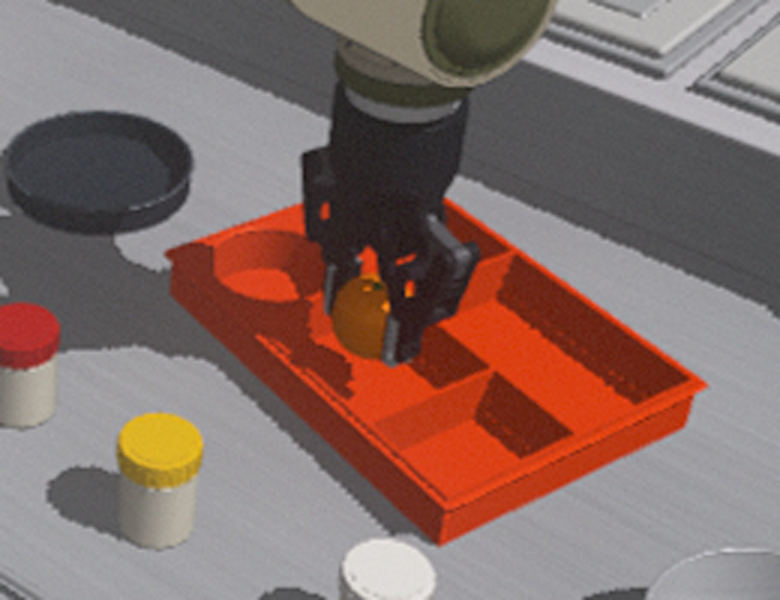

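Call:
drive_tool --rows '[[[0, 0, -0.1, 0, 0, 0], [0, 0, -0.2, 0, 0, 0], [0, 0, -0.27, 0, 0, 0], [0, 0, -0.31, 0, 0, 0], [0, 0, -0.31, 0, 0, 0]]]'

```text
time_s: 6.72
eef_pos: [596.2, -134.6, 186.0]
ee_rot: [-0.005, 0.147, 0.989, -0.003]
force: [0.0, -0.1, -1.0]
grip_width: 0.586
```

Call:
drive_tool --rows '[[[0, 0, -0.02, 0, 0, 0], [0, 0, -0.035, 0, 0, 0], [0, 0, -0.035, 0, 0, 0]]]'

```text
time_s: 7.1
eef_pos: [596.2, -134.6, 182.5]
ee_rot: [-0.005, 0.147, 0.989, -0.003]
force: [-0.1, 0.4, -1.0]
grip_width: 0.586
```

Call:
drive_tool --rows '[[[0, 0, 0, 0, 0, 0], [0, 0, 0, 0, 0, 0], [0, 0, 0, 0, 0, 0], [0, 0, 0, 0, 0, 0]]]' --fingers 0.5

```text
time_s: 7.6
eef_pos: [596.2, -134.6, 182.5]
ee_rot: [-0.005, 0.147, 0.989, -0.003]
force: [0.2, 0.1, 0.2]
grip_width: 0.751
```

Call:
drive_tool --rows '[[[0, 0, 0.15, 0, 0, 0], [0, 0, 0.4, 0, 0, 0], [0, 0, 0.7, 0, 0, 0], [0, 0, 1, 0, 0, 0]]]'

```text
time_s: 8.1
eef_pos: [596.1, -134.6, 284.7]
ee_rot: [-0.004, 0.147, 0.989, -0.003]
force: [0.1, -1.1, 1.5]
grip_width: 0.752
```

```bash
python3 look.py w4 623,-37.5,38 595.5,-135,26 417,-117,63
```

```text
8.15 [ 596.7 -134.7  289. ]
623,-37.5,38 [417.4 219.5]
595.5,-135,26 [283.2 217.2]
417,-117,63 [216.9 -85.7]
```

View pics/w4.png

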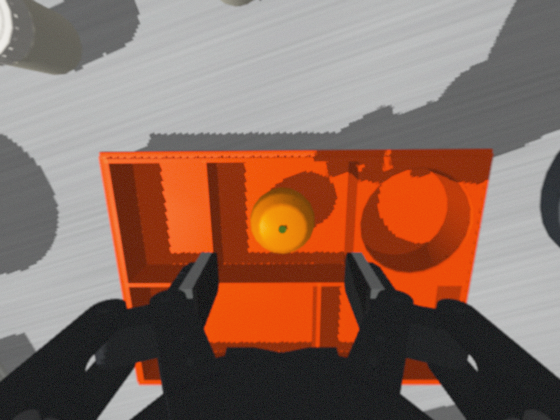

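Call:
drive_tool --rows '[[[-0.4, 0.04, 0.1, 0, 0, 0], [-0.9, 0.09, 0.1, 0, 0, 0], [-0.9, 0.09, 0.1, 0, 0, 0]]]' --fingers 1

```text
time_s: 8.52
eef_pos: [504.4, -125.1, 299.6]
ee_rot: [-0.002, 0.147, 0.989, -0.004]
force: [0.6, -0.9, 1.2]
grip_width: 0.999
```

Call:
drive_tool --rows '[[[-0.4, 0.04, 0, 0, 0, 0], [-0.9, 0.09, 0, 0, 0, 0], [-0.9, 0.09, 0, 0, 0, 0]]]'

```text
time_s: 8.9
eef_pos: [413.1, -115.8, 300.3]
ee_rot: [-0.002, 0.148, 0.989, -0.004]
force: [1.1, -0.5, -0.1]
grip_width: 0.999
```

```bash
python3 look.py w5 417,-117,66 438,11,66
python3 - <<'E'
from h import *
w=np.load("pics/w5.npz");im=cv2.imread("pics/w5.png")[:,:,::-1].copy()
for k in('yellow','red'):
  try:
    c,s,_=lid(im,k,(0,0,560,320));print(k,c,s,onz(w,*c,63).round(1))
  except Exception as e: print(e)
E
```

```text
8.95 [ 414.5 -116.4  300.7]
417,-117,66 [284.2 231.6]
438,11,66 [467.2 208.9]
yellow [284.78697466 227.55405839] [ 253  196   64   63 3117] [ 415.1 -116.    63. ]
red [461.98582152 204.65165416] [ 425  172   74   66 3597] [435.2   9.5  63. ]
```

View pics/w5.png

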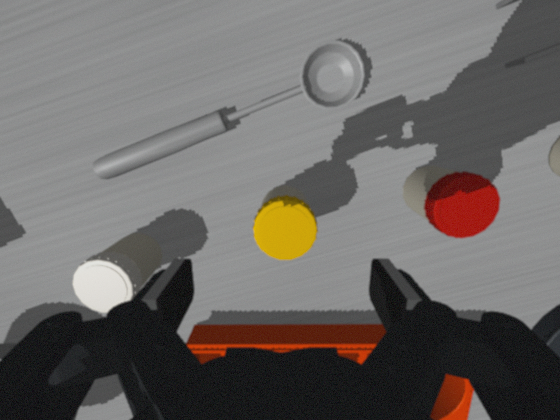

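Call:
drive_tool --rows '[[[0.015, 0, -0.4, 0, 0, 0], [0.015, 0, -0.75, 0, 0, 0], [0.015, 0, -0.89, 0, 0, 0], [0.015, 0, -0.89, 0, 0, 0]]]'

```text
time_s: 9.45
eef_pos: [416.8, -116.6, 211.7]
ee_rot: [-0.001, 0.148, 0.989, -0.004]
force: [0.8, -0.1, 0.7]
grip_width: 1.0
```

Call:
drive_tool --rows '[[[0, 0, 0, 0, 0, 0], [0, 0, 0, 0, 0, 0], [0, 0, 0, 0, 0, 0], [0, 0, 0, 0, 0, 0], [0, 0, 0, 0, 0, 0], [0, 0, 0, 0, 0, 0]]]' --fingers -1 --force 30

```text
time_s: 10.2
eef_pos: [417.1, -116.7, 212.7]
ee_rot: [0.0, 0.148, 0.989, -0.005]
force: [0.1, 1.1, 6.6]
grip_width: 0.542
```

Call:
drive_tool --rows '[[[0, 0, 0.15, 0, 0, 0], [0, 0, 0.4, 0, 0, 0], [0, 0, 0.7, 0, 0, 0], [0, 0, 0.9, 0, 0, 0], [0, 0, 0.9, 0, 0, 0]]]'

```text
time_s: 10.82
eef_pos: [417.2, -116.8, 303.8]
ee_rot: [0.002, 0.148, 0.989, -0.005]
force: [-0.0, -0.3, -2.2]
grip_width: 0.534
```

Call:
drive_tool --rows '[[[0.3, 0.12, 0, 0, 0, 0], [0.65, 0.25, 0, 0, 0, 0], [1, 0.38, 0, 0, 0, 0]]]'

```text
time_s: 11.2
eef_pos: [518.1, -78.3, 302.6]
ee_rot: [0.001, 0.148, 0.989, -0.005]
force: [-0.1, -0.5, -0.3]
grip_width: 0.538
```

Call:
drive_tool --rows '[[[0.35, 0.14, 0, 0, 0, 0], [0.7, 0.28, 0, 0, 0, 0], [0.95, 0.37, 0, 0, 0, 0], [0.95, 0.37, 0, 0, 0, 0]]]'

```text
time_s: 11.7
eef_pos: [613.7, -40.6, 300.7]
ee_rot: [-0.0, 0.147, 0.989, -0.005]
force: [-0.7, -0.6, -2.3]
grip_width: 0.54
```

```bash
python3 look.py w6 623,-37.5,38;  python3 - <<'E'
from h import *
cv2.imwrite("pics/s6.png",cv2.resize(viewer.capture("side")[80:320,200:500,::-1],None,fx=2.5,fy=2.5,interpolation=2))
E
```

```text
11.75 [613.  -41.1 300.9]
623,-37.5,38 [291.7 222.9]
```

View pics/s6.png

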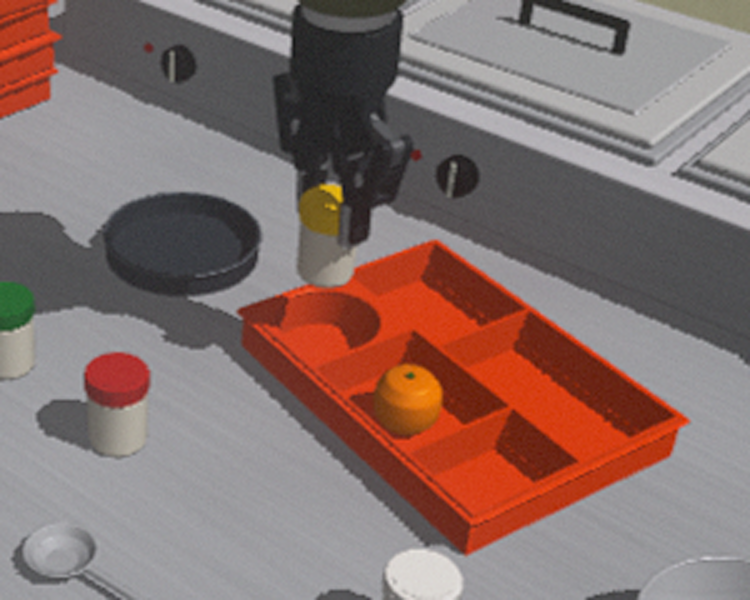

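View pics/w6.png

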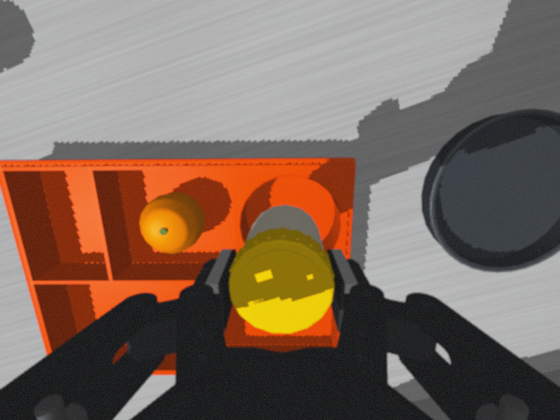

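Call:
drive_tool --rows '[[[0.1, 0.035, -0.1, 0, 0, 0], [0.1, 0.035, -0.35, 0, 0, 0], [0.1, 0.035, -0.6, 0, 0, 0], [0.1, 0.035, -0.75, 0, 0, 0], [0.1, 0.035, -0.75, 0, 0, 0]]]'

```text
time_s: 12.42
eef_pos: [622.5, -37.9, 225.3]
ee_rot: [-0.001, 0.148, 0.989, -0.005]
force: [0.3, 0.0, -0.3]
grip_width: 0.54
```

Call:
drive_tool --rows '[[[0, 0, -0.04, 0, 0, 0], [0, 0, -0.07, 0, 0, 0], [0, 0, -0.09, 0, 0, 0], [0, 0, -0.09, 0, 0, 0]]]'

```text
time_s: 12.92
eef_pos: [622.5, -37.9, 216.3]
ee_rot: [-0.001, 0.148, 0.989, -0.005]
force: [-0.1, -0.3, -2.1]
grip_width: 0.537
```

Call:
drive_tool --rows '[[[0, 0, -0.01, 0, 0, 0], [0, 0, -0.01, 0, 0, 0]]]'

```text
time_s: 13.18
eef_pos: [622.6, -37.9, 215.8]
ee_rot: [-0.001, 0.148, 0.989, -0.005]
force: [0.5, 0.2, 1.3]
grip_width: 0.539
```

Call:
drive_tool --rows '[[[0, 0, 0, 0, 0, 0], [0, 0, 0, 0, 0, 0], [0, 0, 0, 0, 0, 0], [0, 0, 0, 0, 0, 0]]]' --fingers 0.6

```text
time_s: 13.68
eef_pos: [622.6, -37.9, 215.7]
ee_rot: [-0.001, 0.148, 0.989, -0.005]
force: [-0.6, 0.1, -0.2]
grip_width: 0.796
```

Call:
drive_tool --rows '[[[0, 0, 0.15, 0, 0, 0], [0, 0, 0.4, 0, 0, 0], [0, 0, 0.7, 0, 0, 0], [0, 0, 1, 0, 0, 0]]]'

```text
time_s: 14.18
eef_pos: [622.5, -37.9, 317.9]
ee_rot: [-0.0, 0.148, 0.989, -0.005]
force: [0.2, 0.3, -0.0]
grip_width: 0.8
```

Call:
drive_tool --rows '[[[0.1, 0.4, 0, 0, 0, 0], [0.3, 0.95, 0, 0, 0, 0], [0.3, 0.95, 0, 0, 0, 0]]]'

```text
time_s: 14.55
eef_pos: [652.7, 60.6, 318.9]
ee_rot: [0.0, 0.146, 0.989, -0.005]
force: [-0.1, -0.4, -0.3]
grip_width: 0.804
```

```bash
python3 look.py w7 661,144,22 661,144,2 623,-37.5,69
```

```text
14.6 [652.5  58.7 318.7]
661,144,22 [375.7 185.4]
661,144,2 [369.6 181.2]
623,-37.5,69 [151.5 217.5]
```

View pics/w7.png

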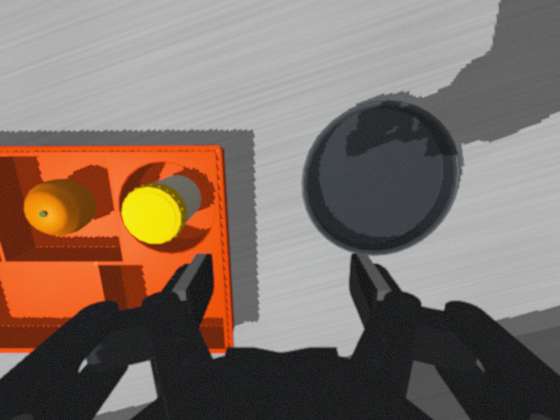

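Run:
```python
from h import *
from scipy.optimize import least_squares
w=np.load("pics/w7.npz");im=cv2.imread("pics/w7.png")[:,:,::-1].copy()
c,s,_=lid(im,'yellow',(100,150,220,260));print(c,s,onz(w,*c,66).round(1))
print("box corner",onz(w,221,147,38).round(1))
g=cv2.GaussianBlur(cv2.cvtColor(im,cv2.COLOR_RGB2GRAY),(3,3),0)
pts=[]
for a in np.arange(0,360,4):
    d=np.array([np.cos(np.radians(a)),np.sin(np.radians(a))])
    rr=np.arange(60,95,.5); q=np.array([382,176])+rr[:,None]*d
    v=cv2.remap(g,q[:,0].astype(np.float32)[None],q[:,1].astype(np.float32)[None],1)[0].astype(float)
    gr=v[4:]-v[:-4]; j=np.argmax(gr); 
    if gr[j]>30: pts.append(q[j+2])
pts=np.array(pts);P=np.array([onz(w,*p,22)[:2] for p in pts])
r=least_squares(lambda q:np.hypot(*(P-q[:2]).T)-q[2],[655,140,69],loss='soft_l1',f_scale=1);print(len(P),r.x.round(1),np.abs(r.fun).round(1))
o=cv2.resize(im[80:270,285:480,::-1],None,fx=3,fy=3,interpolation=2)
for p in pts: cv2.circle(o,tuple(int(t) for t in (p-[285,80])*3),2,(0,0,255),-1)
cv2.imwrite("pics/t7.png",o)
```

```text
[153.49743096 213.0581246 ] [ 121  183   66   61 3114] [620.6 -36.2  66. ]
box corner [588.6  25.3  38. ]
79 [658.8 149.2  71.2] [1.1 1.1 0.6 1.1 1.1 1.1 0.8 0.9 1.1 0.4 0.7 0.6 0.5 0.5 0.  0.2 0.2 0.1
 0.1 0.3 0.4 0.4 0.4 0.1 0.9 0.2 0.2 0.7 0.3 0.9 1.  0.8 0.6 0.5 0.5 0.5
 0.2 0.4 0.2 0.  0.  1.  0.3 0.1 0.1 0.6 0.6 0.2 0.3 0.8 0.9 0.2 0.9 1.2
 1.5 1.4 1.4 1.8 1.5 0.8 1.  0.  0.2 0.7 1.1 2.  2.4 3.1 3.5 5.4 3.9 5.5
 8.6 2.5 1.9 1.4 1.4 1.9 0.2]
```

View pics/t7.png

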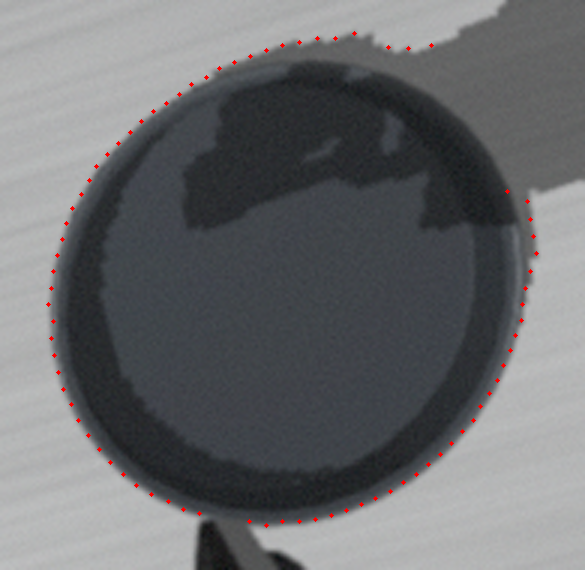

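Run:
```python
from h import *
from scipy.optimize import least_squares
w=np.load("pics/w7.npz");im=cv2.imread("pics/w7.png")[:,:,::-1].copy()
# manual pixels from zoom (3x, origin 285,80): outer rim right/bottom, top rim just inside shadow
z=np.array([(527,200),(527,250),(512,350),(480,415),(430,462),(365,500),(300,521),(245,521),(180,505),(120,465),(75,400),(350,62),(300,58),(440,95),(490,150)])
px=z/3+[285,80]
P=np.array([onz(w,*p,22)[:2] for p in px])
for sel in (slice(0,11),slice(0,15)):
  r=least_squares(lambda q:np.hypot(*(P[sel]-q[:2]).T)-69,[655,140],loss='soft_l1',f_scale=1);print(r.x.round(1),r.fun.round(1))
# floor circle radius 66 at z 2: visible lower-left occluded? left edge(102,290),
```

```text
[661.  149.7] [ 3.8  0.9  0.   0.6 -0.8 -1.1  0.2  0.1  0.6  0.8  0.8]
[660.2 150.3] [ 3.1  0.3 -0.1  0.8 -0.4 -0.4  1.1  1.1  1.6  1.7  1.5  1.   1.5  1.3
  0.2]
```

Call:
drive_tool --rows '[[[-0.5, -0.1, 0, 0, 0, -0.1], [-1, -0.24, 0, 0, 0, -0.2], [-1, -0.24, 0, 0, 0, -0.24]]]' --fingers 1

```text
time_s: 14.98
eef_pos: [549.6, 33.4, 319.0]
ee_rot: [-0.002, 0.332, 0.943, -0.005]
force: [1.2, 0.8, 0.5]
grip_width: 1.001
```

Call:
drive_tool --rows '[[[-0.5, -0.1, -0.1, 0, 0, -0.1], [-1, -0.24, -0.2, 0, 0, -0.2], [-1, -0.24, -0.2, 0, 0, -0.24], [-1, -0.24, -0.2, 0, 0, -0.24]]]'

```text
time_s: 15.48
eef_pos: [449.4, 8.6, 299.8]
ee_rot: [-0.002, 0.503, 0.864, -0.005]
force: [0.3, 0.1, -0.2]
grip_width: 1.001
```

```bash
cat > m.py <<'E'
from h import *
import sys
n=sys.argv[1]
w=np.load(f"pics/{n}.npz");im=cv2.imread(f"pics/{n}.png")[:,:,::-1].copy()
for k in sys.argv[2:]:
  try:
    c,s,_=lid(im,k,(0,0,560,330) if k!='black' else (200,120,360,300));print(k,c.round(1),s,onz(w,*c,64).round(1))
  except Exception as e: print(e)
E
python3 look.py w8 437,10.5,66; python3 m.py w8 red green
```

```text
15.525 [449.8   8.7 299.7]
437,10.5,66 [270.8 214.8]
red [271.9 210.5] [ 240  178   65   65 3186] [436.3  13.1  64. ]
green [380.5  42.2] [ 341    0   80   86 5175] [441.9 139.7  64. ]
```

View pics/w8.png

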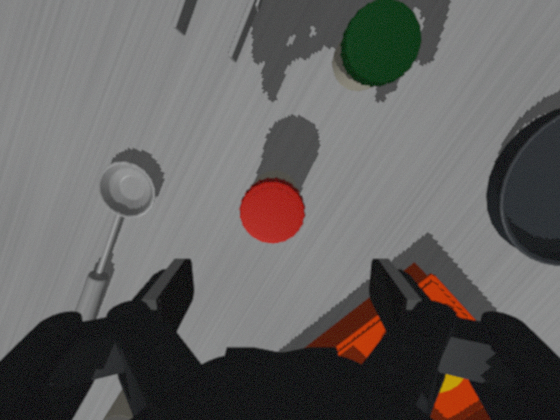

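Call:
drive_tool --rows '[[[-0.13, 0.03, -0.3, 0, 0, 0], [-0.13, 0.03, -0.7, 0, 0, 0], [-0.13, 0.03, -0.88, 0, 0, 0], [-0.13, 0.03, -0.88, 0, 0, 0]]]'

```text
time_s: 16.02
eef_pos: [436.9, 11.6, 211.1]
ee_rot: [-0.003, 0.502, 0.865, -0.005]
force: [0.0, 0.4, 0.4]
grip_width: 1.001
```

Call:
drive_tool --rows '[[[0, 0, 0, 0, 0, 0], [0, 0, 0, 0, 0, 0], [0, 0, 0, 0, 0, 0], [0, 0, 0, 0, 0, 0], [0, 0, 0, 0, 0, 0], [0, 0, 0, 0, 0, 0]]]' --fingers -1 --force 30

```text
time_s: 16.77
eef_pos: [437.3, 11.5, 212.0]
ee_rot: [-0.002, 0.502, 0.865, -0.005]
force: [-0.1, -0.5, 6.3]
grip_width: 0.539
```

Call:
drive_tool --rows '[[[0, 0, 0.15, 0, 0, 0], [0, 0, 0.4, 0, 0, 0], [0, 0, 0.7, 0, 0, 0], [0, 0, 0.9, 0, 0, 0], [0, 0, 0.9, 0, 0, 0]]]'

```text
time_s: 17.4
eef_pos: [437.4, 11.5, 303.0]
ee_rot: [-0.001, 0.502, 0.865, -0.004]
force: [-0.6, 1.0, -0.3]
grip_width: 0.539
```

Call:
drive_tool --rows '[[[0.3, 0.15, 0, 0, 0, 0], [0.65, 0.3, 0, 0, 0, 0], [1, 0.44, 0, 0, 0, 0]]]'

```text
time_s: 17.77
eef_pos: [538.2, 56.1, 301.8]
ee_rot: [-0.001, 0.502, 0.865, -0.005]
force: [-0.0, 0.2, -1.1]
grip_width: 0.542
```

Call:
drive_tool --rows '[[[0.35, 0.15, 0, 0, 0, 0], [0.7, 0.3, 0, 0, 0, 0], [1, 0.44, 0, 0, 0, 0], [1, 0.44, 0, 0, 0, 0]]]'

```text
time_s: 18.27
eef_pos: [639.0, 100.8, 299.5]
ee_rot: [-0.002, 0.501, 0.865, -0.005]
force: [0.6, 0.0, -1.4]
grip_width: 0.536
```

Call:
drive_tool --rows '[[[0.25, 0.1, 0, 0, 0, 0], [0.4, 0.16, -0.2, 0, 0, 0], [0.4, 0.16, -0.45, 0, 0, 0], [0.4, 0.16, -0.65, 0, 0, 0], [0.4, 0.16, -0.72, 0, 0, 0], [0.4, 0.16, -0.72, 0, 0, 0]]]'

```text
time_s: 19.02
eef_pos: [678.9, 116.6, 227.5]
ee_rot: [-0.002, 0.501, 0.865, -0.005]
force: [0.5, -0.5, 0.6]
grip_width: 0.535
```

Run:
```python
from h import *
a=viewer.capture("side");b=viewer.capture("scene")
cv2.imwrite("pics/s9.png",np.hstack([cv2.resize(x[:,:,::-1],(390,300),interpolation=cv2.INTER_CUBIC) for x in (a[130:230,220:350],b[170:270,270:400])]))
```

```text
(no output)
```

View pics/s9.png

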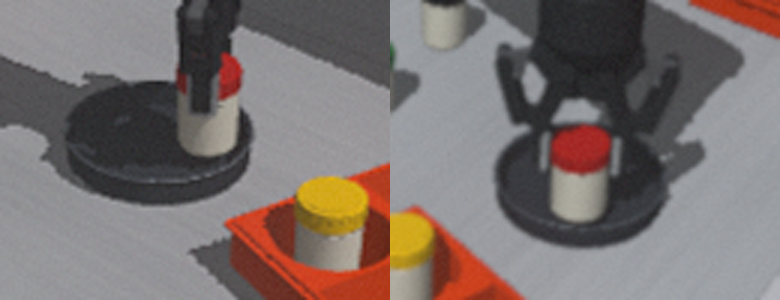

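Call:
drive_tool --rows '[[[0, 0, -0.05, 0, 0, 0], [0, 0, -0.1, 0, 0, 0], [0, 0, -0.13, 0, 0, 0], [0, 0, -0.13, 0, 0, 0], [0, 0, -0.13, 0, 0, 0]]]'

```text
time_s: 19.75
eef_pos: [679.2, 116.7, 215.7]
ee_rot: [-0.002, 0.501, 0.865, -0.005]
force: [1.0, 0.1, -1.4]
grip_width: 0.537
```

Call:
drive_tool --rows '[[[0, 0, -0.01, 0, 0, 0], [0, 0, -0.02, 0, 0, 0], [0, 0, -0.02, 0, 0, 0]]]'

```text
time_s: 20.12
eef_pos: [679.3, 116.7, 214.2]
ee_rot: [-0.001, 0.501, 0.865, -0.005]
force: [-0.6, 0.4, 2.9]
grip_width: 0.538
```

Call:
drive_tool --rows '[[[0, 0, 0, 0, 0, 0], [0, 0, 0, 0, 0, 0], [0, 0, 0, 0, 0, 0], [0, 0, 0, 0, 0, 0]]]' --fingers 0.5

```text
time_s: 20.62
eef_pos: [679.2, 116.7, 214.0]
ee_rot: [-0.001, 0.501, 0.865, -0.005]
force: [0.3, 0.6, 0.2]
grip_width: 0.752
```

Call:
drive_tool --rows '[[[0, 0, 0.15, 0, 0, 0], [0, 0, 0.4, 0, 0, 0], [0, 0, 0.7, 0, 0, 0], [0, 0, 1, 0, 0, 0]]]'

```text
time_s: 21.12
eef_pos: [679.1, 116.7, 316.3]
ee_rot: [-0.001, 0.501, 0.865, -0.004]
force: [0.4, 0.2, -0.4]
grip_width: 0.751
```

```bash
python3 look.py w9 661,147,2 679,116.7,68; python3 m.py w9 red
```

```text
21.175 [679.5 116.8 321.1]
661,147,2 [283.2 161.2]
679,116.7,68 [283.7 218.3]
red [284.2 215.9] [ 253  186   63   60 2857] [679.  117.4  64. ]
```

View pics/w9.png

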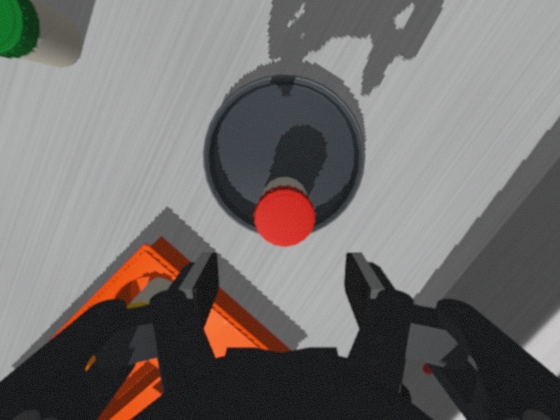

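Call:
drive_tool --rows '[[[-0.4, 0.25, 0, 0, 0, -0.1], [-0.85, 0.52, 0, 0, 0, -0.22], [-0.85, 0.52, 0, 0, 0, -0.22]]]' --fingers 1

```text
time_s: 21.55
eef_pos: [592.2, 170.6, 322.2]
ee_rot: [0.001, 0.642, 0.767, -0.003]
force: [1.3, 0.3, 0.5]
grip_width: 0.998
```

Call:
drive_tool --rows '[[[-0.4, 0.25, 0, 0, 0, -0.1], [-0.85, 0.52, 0, 0, 0, -0.22], [-0.85, 0.52, 0, 0, 0, -0.22]]]'

```text
time_s: 21.92
eef_pos: [505.8, 223.8, 323.2]
ee_rot: [0.001, 0.764, 0.645, -0.003]
force: [0.2, -1.1, -0.1]
grip_width: 0.994
```

Call:
drive_tool --rows '[[[-0.35, 0.25, -0.1, 0, 0, -0.1], [-0.72, 0.5, -0.2, 0, 0, -0.22], [-0.72, 0.5, -0.2, 0, 0, -0.22], [-0.72, 0.5, -0.2, 0, 0, -0.22]]]'

```text
time_s: 22.42
eef_pos: [435.2, 273.4, 303.8]
ee_rot: [0.001, 0.863, 0.505, -0.002]
force: [-0.1, 0.8, 0.4]
grip_width: 1.0
```

```bash
python3 look.py wa 428,274,66; python3 m.py wa black green
```

```text
22.475 [435.2 273.2 303.7]
428,274,66 [271.9 226.5]
black [270.5 222.4] [ 240  191   62   64 3113] [428.3 276.7  64. ]
green [363.1 323.6] [340 315  46  15 473] [450.8 163.9  64. ]
```

View pics/wa.png

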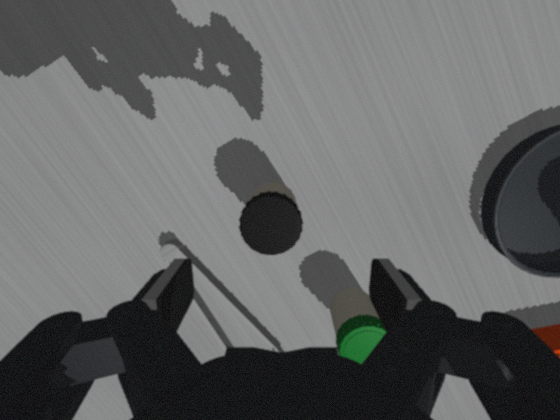

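Call:
drive_tool --rows '[[[-0.07, 0.03, -0.3, 0, 0, 0], [-0.07, 0.03, -0.7, 0, 0, 0], [-0.07, 0.03, -0.92, 0, 0, 0], [-0.07, 0.03, -0.92, 0, 0, 0]]]'

```text
time_s: 22.98
eef_pos: [429.0, 275.5, 210.8]
ee_rot: [0.001, 0.863, 0.505, -0.003]
force: [-0.2, -0.8, 0.5]
grip_width: 0.999
```

Call:
drive_tool --rows '[[[0, 0, 0, 0, 0, 0], [0, 0, 0, 0, 0, 0], [0, 0, 0, 0, 0, 0], [0, 0, 0, 0, 0, 0], [0, 0, 0, 0, 0, 0], [0, 0, 0, 0, 0, 0]]]' --fingers -1 --force 30

```text
time_s: 23.72
eef_pos: [429.4, 275.6, 211.8]
ee_rot: [0.001, 0.863, 0.505, -0.002]
force: [0.4, -1.0, 5.8]
grip_width: 0.54
```

Call:
drive_tool --rows '[[[0, 0, 0.15, 0, 0, 0], [0, 0, 0.4, 0, 0, 0], [0, 0, 0.7, 0, 0, 0], [0, 0, 1, 0, 0, 0], [0, 0, 1, 0, 0, 0]]]'

```text
time_s: 24.35
eef_pos: [429.5, 275.8, 314.4]
ee_rot: [0.001, 0.863, 0.505, 0.0]
force: [0.3, -0.2, -0.8]
grip_width: 0.541
```

Call:
drive_tool --rows '[[[0.3, -0.1, 0.05, 0, 0, 0], [0.65, -0.2, 0.1, 0, 0, 0], [1, -0.3, 0.1, 0, 0, 0]]]'

```text
time_s: 24.72
eef_pos: [530.4, 245.4, 324.0]
ee_rot: [0.001, 0.863, 0.505, -0.0]
force: [-0.4, -0.2, -0.6]
grip_width: 0.537
```

Call:
drive_tool --rows '[[[0.35, -0.13, 0, 0, 0, 0], [0.7, -0.26, 0, 0, 0, 0], [1, -0.4, 0, 0, 0, 0], [1, -0.4, 0, 0, 0, 0]]]'

```text
time_s: 25.22
eef_pos: [631.5, 204.1, 322.2]
ee_rot: [0.001, 0.864, 0.504, -0.001]
force: [-0.0, -0.3, -1.0]
grip_width: 0.538
```

Call:
drive_tool --rows '[[[0.25, -0.13, 0, 0, 0, 0], [0.45, -0.24, -0.1, 0, 0, 0], [0.45, -0.24, -0.3, 0, 0, 0], [0.45, -0.24, -0.5, 0, 0, 0], [0.45, -0.24, -0.7, 0, 0, 0], [0.45, -0.24, -0.7, 0, 0, 0]]]'

```text
time_s: 25.98
eef_pos: [675.9, 180.4, 250.2]
ee_rot: [0.0, 0.863, 0.504, -0.003]
force: [0.4, -1.2, 0.0]
grip_width: 0.54
```

Run:
```python
from h import *
a=viewer.capture("side");b=viewer.capture("scene")
cv2.imwrite("pics/sb.png",np.hstack([cv2.resize(x[:,:,::-1],(390,300),interpolation=cv2.INTER_CUBIC) for x in (a[120:220,220:350],b[160:260,270:400])]))
```

```text
(no output)
```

View pics/sb.png

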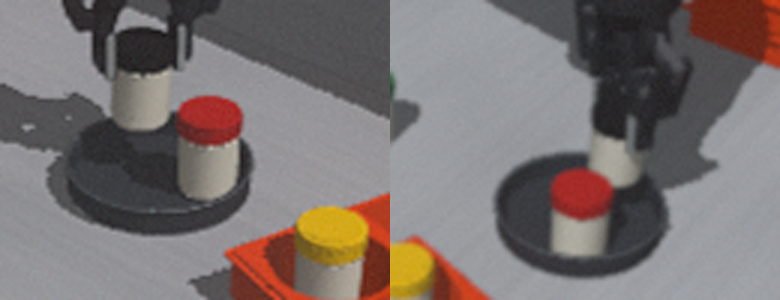

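Clear of the red pot; lowering.

Call:
drive_tool --rows '[[[0, 0, -0.1, 0, 0, 0], [0, 0, -0.2, 0, 0, 0], [0, 0, -0.28, 0, 0, 0], [0, 0, -0.33, 0, 0, 0], [0, 0, -0.33, 0, 0, 0]]]'

```text
time_s: 26.7
eef_pos: [676.4, 180.3, 219.4]
ee_rot: [0.001, 0.863, 0.504, -0.001]
force: [0.3, 0.2, -0.7]
grip_width: 0.539
```

Call:
drive_tool --rows '[[[0, 0, -0.01, 0, 0, 0], [0, 0, -0.02, 0, 0, 0], [0, 0, -0.03, 0, 0, 0], [0, 0, -0.03, 0, 0, 0]]]'

```text
time_s: 27.2
eef_pos: [676.4, 180.3, 216.3]
ee_rot: [0.001, 0.863, 0.504, -0.001]
force: [0.5, -0.7, 0.0]
grip_width: 0.539
```

Call:
drive_tool --rows '[[[0, 0, -0.01, 0, 0, 0], [0, 0, -0.022, 0, 0, 0], [0, 0, -0.022, 0, 0, 0]]]'

```text
time_s: 27.58
eef_pos: [676.4, 180.3, 214.1]
ee_rot: [0.001, 0.863, 0.504, -0.001]
force: [0.4, 0.3, -1.4]
grip_width: 0.54
```

Call:
drive_tool --rows '[[[0, 0, 0, 0, 0, 0], [0, 0, 0, 0, 0, 0], [0, 0, 0, 0, 0, 0], [0, 0, 0, 0, 0, 0]]]' --fingers 0.5

```text
time_s: 28.08
eef_pos: [676.4, 180.3, 214.1]
ee_rot: [0.001, 0.863, 0.504, -0.001]
force: [-0.1, -0.7, -0.2]
grip_width: 0.749
```

Call:
drive_tool --rows '[[[0, 0, 0.15, 0, 0, 0], [0, 0, 0.4, 0, 0, 0], [0, 0, 0.7, 0, 0, 0], [0, 0, 1, 0, 0, 0]]]'

```text
time_s: 28.58
eef_pos: [676.3, 180.3, 316.4]
ee_rot: [0.001, 0.863, 0.504, -0.0]
force: [0.5, -0.3, -0.6]
grip_width: 0.753
```

```bash
python3 look.py wb 659.5,150,22 625,150,2 677,180,68; python3 m.py wb red black
```

```text
28.625 [676.6 180.4 321.2]
659.5,150,22 [280.6 238.8]
625,150,2 [251.2 247. ]
677,180,68 [281.2 218.8]
red [320.1 277.5] [ 293  249   54   57 2426] [679.3 118.7  64. ]
black [256.9 235. ] [ 200  164  127  136 8958] [653.1 176.6  64. ]
```

View pics/wb.png

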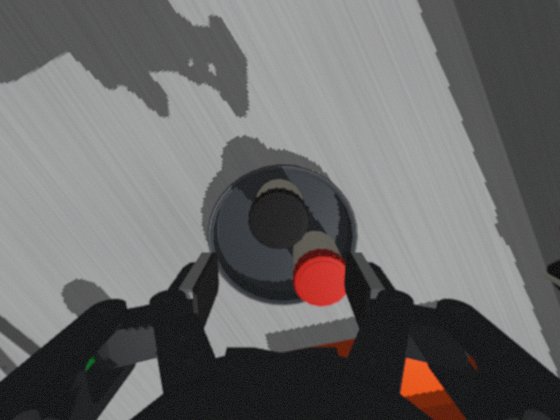

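Call:
drive_tool --rows '[[[-0.4, 0, 0, 0, 0, -0.1], [-0.8, -0.13, 0, 0, 0, -0.22], [-0.8, -0.13, 0, 0, 0, -0.22]]]' --fingers 1

```text
time_s: 29.0
eef_pos: [594.7, 167.2, 322.1]
ee_rot: [0.003, 0.938, 0.348, 0.002]
force: [0.3, 0.5, 0.2]
grip_width: 1.0
```

Call:
drive_tool --rows '[[[-0.4, 0, 0, 0, 0, -0.1], [-0.8, -0.13, 0, 0, 0, -0.22], [-0.8, -0.13, 0, 0, 0, -0.22]]]'

```text
time_s: 29.38
eef_pos: [513.8, 154.0, 323.0]
ee_rot: [0.003, 0.983, 0.181, 0.001]
force: [0.9, 0.4, -0.1]
grip_width: 1.001
```

Call:
drive_tool --rows '[[[-0.35, -0.07, -0.1, 0, 0, -0.1], [-0.7, -0.14, -0.2, 0, 0, -0.22], [-0.7, -0.14, -0.2, 0, 0, -0.22], [-0.7, -0.14, -0.2, 0, 0, -0.22]]]'

```text
time_s: 29.88
eef_pos: [445.4, 140.1, 303.9]
ee_rot: [0.003, 1.0, 0.011, 0.002]
force: [-0.4, 0.4, 0.3]
grip_width: 0.997
```

```bash
python3 look.py wc 443,140,66; python3 m.py wc green
```

```text
29.925 [445.3 140.1 303.8]
443,140,66 [278.6 228.9]
green [278.  225.2] [ 248  195   61   61 2946] [445.1 140.4  64. ]
```

View pics/wc.png

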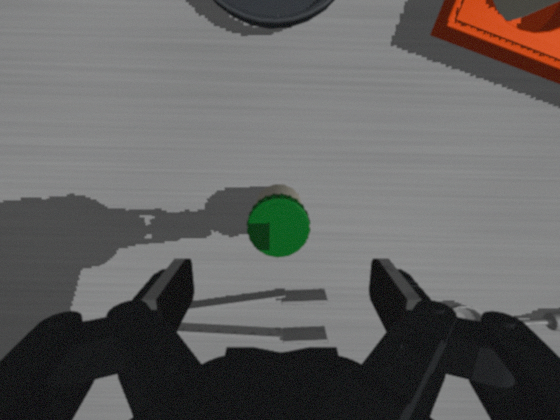

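Call:
drive_tool --rows '[[[-0.015, 0, -0.3, 0, 0, 0], [-0.015, 0, -0.7, 0, 0, 0], [-0.015, 0, -0.92, 0, 0, 0], [-0.015, 0, -0.92, 0, 0, 0]]]'

```text
time_s: 30.42
eef_pos: [444.5, 140.2, 210.9]
ee_rot: [0.003, 1.0, 0.011, 0.001]
force: [0.3, -0.6, 0.3]
grip_width: 0.997
```

Call:
drive_tool --rows '[[[0, 0, 0, 0, 0, 0], [0, 0, 0, 0, 0, 0], [0, 0, 0, 0, 0, 0], [0, 0, 0, 0, 0, 0], [0, 0, 0, 0, 0, 0], [0, 0, 0, 0, 0, 0]]]' --fingers -1 --force 30

```text
time_s: 31.18
eef_pos: [444.9, 140.3, 211.9]
ee_rot: [0.003, 1.0, 0.012, 0.002]
force: [0.2, 1.4, 6.5]
grip_width: 0.537
```

Call:
drive_tool --rows '[[[0, 0, 0.15, 0, 0, 0], [0, 0, 0.4, 0, 0, 0], [0, 0, 0.7, 0, 0, 0], [0, 0, 1, 0, 0, 0], [0, 0, 1, 0, 0, 0]]]'

```text
time_s: 31.8
eef_pos: [445.0, 140.3, 314.2]
ee_rot: [0.003, 1.0, 0.012, 0.005]
force: [-0.6, -0.2, -2.0]
grip_width: 0.539
```

Call:
drive_tool --rows '[[[0.3, 0.02, 0.05, 0, 0, 0], [0.65, 0.04, 0.1, 0, 0, 0], [1, 0.06, 0.1, 0, 0, 0], [1, 0.06, 0.1, 0, 0, 0]]]'

```text
time_s: 32.3
eef_pos: [546.1, 146.1, 322.8]
ee_rot: [0.003, 1.0, 0.011, 0.004]
force: [-0.0, -0.6, -1.4]
grip_width: 0.541
```

Call:
drive_tool --rows '[[[0.3, 0.02, 0, 0, 0, 0], [0.6, 0.03, 0, 0, 0, 0], [0.78, 0.03, -0.1, 0, 0, 0], [0.78, 0.03, -0.3, 0, 0, 0], [0.78, 0.03, -0.5, 0, 0, 0], [0.78, 0.03, -0.7, 0, 0, 0], [0.78, 0.03, -0.7, 0, 0, 0]]]'

```text
time_s: 33.17
eef_pos: [623.1, 149.1, 250.8]
ee_rot: [0.003, 1.0, 0.011, 0.002]
force: [-0.1, -0.5, -0.3]
grip_width: 0.542
```

Run:
```python
from h import *
a=viewer.capture("side");b=viewer.capture("scene")
cv2.imwrite("pics/sd.png",np.hstack([cv2.resize(x[:,:,::-1],(390,300),interpolation=cv2.INTER_CUBIC) for x in (a[120:220,220:350],b[160:260,270:400])]))
```

```text
(no output)
```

View pics/sd.png

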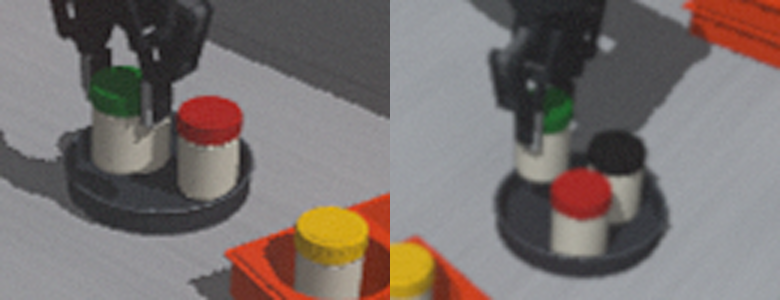

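Call:
drive_tool --rows '[[[0.02, 0, -0.1, 0, 0, 0], [0.02, 0, -0.2, 0, 0, 0], [0.02, 0, -0.28, 0, 0, 0], [0.02, 0, -0.34, 0, 0, 0], [0.02, 0, -0.34, 0, 0, 0]]]'

```text
time_s: 33.9
eef_pos: [625.8, 149.1, 218.6]
ee_rot: [0.003, 1.0, 0.011, 0.003]
force: [0.1, 0.3, -0.9]
grip_width: 0.539
```

Call:
drive_tool --rows '[[[0, 0, -0.01, 0, 0, 0], [0, 0, -0.02, 0, 0, 0], [0, 0, -0.03, 0, 0, 0], [0, 0, -0.03, 0, 0, 0]]]'

```text
time_s: 34.4
eef_pos: [625.8, 149.1, 215.6]
ee_rot: [0.003, 1.0, 0.011, 0.003]
force: [-0.1, -0.1, -0.4]
grip_width: 0.535
```

Call:
drive_tool --rows '[[[0, 0, -0.01, 0, 0, 0], [0, 0, -0.015, 0, 0, 0], [0, 0, -0.015, 0, 0, 0]]]'

```text
time_s: 34.78
eef_pos: [625.8, 149.1, 214.1]
ee_rot: [0.003, 1.0, 0.011, 0.003]
force: [0.6, 0.1, -0.3]
grip_width: 0.536
```

Call:
drive_tool --rows '[[[0, 0, 0, 0, 0, 0], [0, 0, 0, 0, 0, 0], [0, 0, 0, 0, 0, 0], [0, 0, 0, 0, 0, 0]]]' --fingers 0.5

```text
time_s: 35.28
eef_pos: [625.8, 149.1, 214.2]
ee_rot: [0.003, 1.0, 0.011, 0.003]
force: [0.9, -0.4, 0.8]
grip_width: 0.748
```

Call:
drive_tool --rows '[[[0, 0, 0.15, 0, 0, 0], [0, 0, 0.4, 0, 0, 0], [0, 0, 0.7, 0, 0, 0], [0, 0, 1, 0, 0, 0]]]'

```text
time_s: 35.78
eef_pos: [625.7, 149.1, 316.4]
ee_rot: [0.003, 1.0, 0.011, 0.004]
force: [-0.5, 0.2, -0.4]
grip_width: 0.751
```

Call:
drive_tool --rows '[[[-0.5, 0, 0, 0, 0, 0], [-1, 0, 0.5, 0, 0, 0], [-1, 0, 0.5, 0, 0, 0]]]'

```text
time_s: 36.15
eef_pos: [524.0, 149.5, 370.6]
ee_rot: [0.003, 1.0, 0.012, 0.007]
force: [1.2, 0.1, -0.0]
grip_width: 0.751
```

```bash
python3 look.py we 660,150,22; python3 m.py we red green
python3 - <<'E'
from h import *
w=np.load("pics/we.npz")
a=viewer.capture("side");b=viewer.capture("scene")
cv2.imwrite("pics/se.png",a[:,:,::-1]);cv2.imwrite("pics/sce.png",b[:,:,::-1])
D=viewer.calibration("side");a0=cv2.imread("pics/side0.png")
d=cv2.absdiff(a0[290:355,340:395],a[290:355,340:395,::-1]).max(2);print("white diff",(d>40).sum())
print(ctrl.sense()["time_s"])
E
```

```text
36.2 [524.6 149.4 369.6]
660,150,22 [281.1  59.1]
red [322.6  25.7] [ 294    0   58   57 2720] [677.2 116.6  64. ]
green [281.4  92.7] [ 254   64   55   59 2497] [624.9 149.3  64. ]
white diff 0
36.3
```

View pics/we.png

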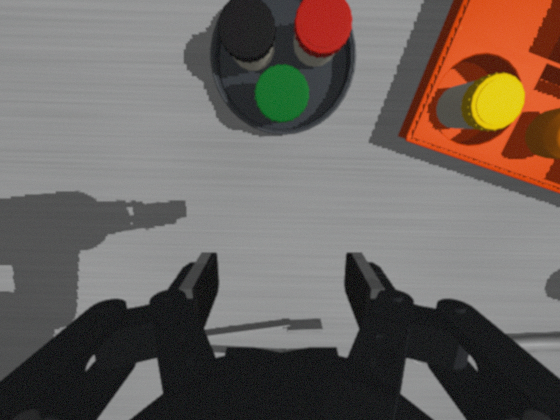

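View pics/se.png

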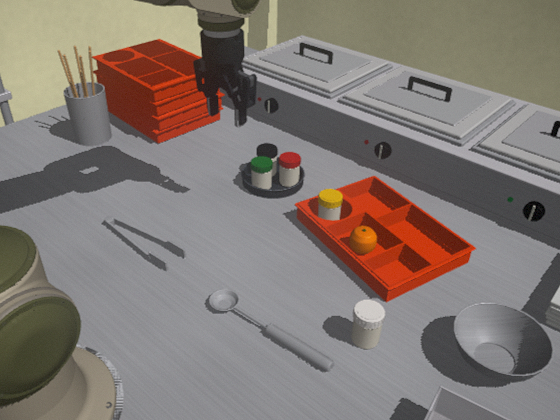

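View pics/sce.png

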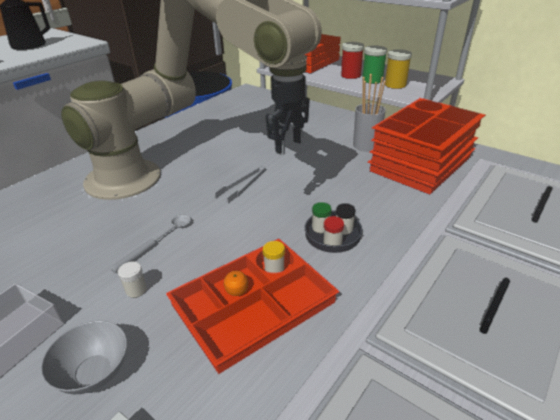

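```bash
python3 -c "
from rig import ctrl
print(ctrl.finish_job())"
```

```text
the job is handed in; nothing more can be done
None
```

Both orders are made up, and I handed the job in at about 36 s of the 115 s allowed. The red, black and green pots stand in a triangle in the steel tray. The yellow pot is in the round well and the mandarin is in the middle compartment.

**Last checks**
- **Pictures:** the final side, scene and wrist views show all five things in place, the pots upright and the gripper clear.
- **White pot:** its patch of the side view is unchanged from the start.
- **Distances in the tray:** the pots sit about 35 to 39 mm from the tray's centre, inside the 48 mm limit.
- **Height:** each pot was let go at the TCP height expected for its floor, within about 1 mm. I did not measure pot heights after release.

**Disagreements**
- **Tray centre:** the fixed cameras and the wrist camera differed by up to about 6 mm. The red pot was placed using a first estimate of x 661, y 147 mm. I then corrected it to about x 660, y 150 mm for the other two, which is why red sits slightly farther out.
- **Wrist camera:** it read about 2 to 4 pixels off in image rows throughout, which I allowed for.

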